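# Stir the indicator beads through the dish and cover the bed

## Robot

A 6-joint arm with a two-finger parallel gripper is mounted at the origin on a cart in front of the work surface, level with it; the furniture and walls round the work are solid. World frame = base frame: x ahead of the robot, y to its left, z up, the work surface at z = 0. Lengths are in m, angles in rad, forces in N, time in s.
With the tool pointing down it reaches from about 0.3 to 0.875 m from the base axis. Payload 6.4 kg.
Tool frame: the origin (TCP) lies where the fingers leave the gripper's body, on its centre line; the fingertips stand 73 mm ahead of it and the grasp point (between the pads) lies 54 mm ahead of it; z points along the fingers, y is the line along which they close (so a half turn about z gives the same grasp; the last joint's range is limited). The gripper opens to 85 mm and grips with 20 to 120 N. Pads are 22 mm wide; open, the fingers measure 114 mm over their backs; the gripper's body (76 mm by 85 mm) begins 54 mm behind the grasp point. The pads swing forward as they close: fully open they stand 13 mm farther back than shut.
Start: joints at [-1.523, 0.181, 1.607, -0, 1.354, -0.206], TCP at [0.144, -0.557, 0.304] pointing down, gripper open.
Joint ranges: [-2.99, 2.99], [-0.89, 2.07], [0.3, 2.58], [-1.14, 4.28], [0, 2.63], [-3.12, 3.12]. Speed limits (rad/s): [2.57, 2.57, 3.01, 3.14, 3.14, 3.14].

## Interface

Orientations are given as a unit quaternion [w, x, y, z].
In Python, from bench import ctrl gives the robot as it stands.
- The arm moves only by the tool carry_out, never from a script. Its argument "steps" is one flat list of numbers, 7 for each row, row after row: the shift along the tool's x, y, z in m, then the turn, a rotation vector about the tool's x, y, z in rad, then the opening, from 0 (shut) to 1 (fully open). In form: [dx, dy, dz, wx, wy, wz, claw, dx, dy, dz, wx, wy, wz, claw, ...]. A call has 1 to 20 rows; each row is the pose to reach, as a shift and turn from the pose commanded when the call began, along the tool's axes at that moment; what a row does not reach only later rows make up. A row lasts 1/10 s, in which the tool goes at most 50 mm and 8.59 degrees, less where a joint would pass 70% of its speed; a pose out of reach is approached as far as the arm can. A call with a gripper value outside its range is refused whole. The fingers move at their own pace and stop on an object; the grip force is fixed at half the most. Time passes only in rows, so rows that repeat a pose let the fingers close. It gives the time, the measured TCP pose, the force, the opening and the grip force at its end, in the units of the state.
- ctrl.get_obs(): the state, without advancing time (a new reading comes with each control period).
- ctrl.camera(name): name is "scene" or "side" or "wrist"; returns the picture (420x560x3 uint8, red, green, blue); there is no depth.
- ctrl.camera_params(name): a dict with "vertical_fov" (degrees; the focal length in pixels is half the picture's height over the tangent of half this angle, whatever the lens; pixels are square), "cx", "cy" (the principal point, pixels), "cam_to_world" (4x4, takes a point from camera to world coordinates); the wrist camera has in their place "hand_eye" (4x4, takes a point from camera to tool coordinates, whose origin is the TCP and whose axes are the flange's). Camera axes: x right, y down, z forward; pixel columns grow to the right and rows downward; lengths in m; the calibration is good to about 2 mm. The wrist camera is an equidistant fisheye: a pixel r from the principal point sees the ray r / f radians off the axis. A picture is of the moment at which its call begins: read the wrist's pose just before it. camera_params takes no time and is no camera call.
- ctrl.hand_in(): hands the job in; it is judged then, once.
The state is a dict: "time_s": time; "q": joint angles; "dq": joint speeds; "joint_efforts": joint torques, N m; "eef_pos": TCP position; "eef_rot": TCP orientation; "wrist_force": force on the tool from outside, world axes, zero at the start; "torque": the same for the moment, N m; "opening": opening from 0.0 (shut) to 1.0 (fully open); "grasp_force": force on a finger pad.
Only numpy, scipy, OpenCV 4.12 (cv2) and the standard library are available. Lean on these libraries where they do the work, as an engineer would, in place of code of your own. Each camera call takes 0.05 s, during which the arm holds its last target. There are 200 camera calls.

## Task

Take the green-handled stirrer, bring its foot down gently onto the floor of the white dish and, with the foot kept lightly on that floor, stir the beads round until both orange beads are on the side away from the blue-marked lip, then stir on until both are back on the lip's side. Stand the stirrer upright on the blue mat again, then set the round metal cover plate down level on the beads inside the dish, lowering it until it rests on them rather than dropping it. Leave the bottles, the beaker and the tube alone.

Things in the scene. Friction and masses are not known exactly. Their poses are not given: they have to be found in the camera images.
- dish: White round dish screwed to the worktop: 122 mm outer, 114 mm inner diameter, rim 58 mm high. Origin: centre of its underside, z up, +x towards the blue-marked lip. Its inner floor is a flat grey liner wedged 12 to 23 mm above the origin: the height differs every time, is not measured, must be felt; pressing does not move it.
- lip (a point): Blue mark on the dish's pouring lip, 66 mm out from the dish's centre, 57 mm up. In the dish seven chunky barrel-shaped beads (two orange, five white; 26 mm diameter, 23 mm high, 20 g, slippery) stand in a ring of 42 mm radius, the orange ones nearest the lip, with a gap over 50 mm wide between beads opposite the lip; the centre is free too.
- stirrer: Stirrer standing by itself, 160 mm tall, about 0.15 kg. Origin: centre of the foot's underside (spring relaxed), z up the rod. Foot: black plastic disc, 30 mm diameter, 14 mm high; rod 15 mm thick. The foot is sprung along z: it begins to give at about 2 N, is fully in after 6 mm at about 11 N, then rigid. More than 20 N on the dish breaks the dish.
- stirrer_handle (a point): Middle of the stirrer's green square handle, 129 mm above the stirrer's origin; the handle is 22 x 22 mm, 62 mm long (98 to 160 mm above the origin), its faces along the stirrer's x and y.
- blue_mat: Blue round mat, 120 mm diameter, 4 mm thick, fixed, where the stirrer stands. Origin: centre of its underside.
- cover: Round aluminium cover plate, 98 mm in diameter, 7 mm thick, about 0.2 kg, lying on a cork mat, with an upright black round knob in the middle, 22 mm in diameter, from 20 to 56 mm above the origin. Origin: centre of the plate's underside, z up.
- orange_bead0: One orange bead in the dish, barrel shaped, 26 mm in diameter, 23 mm high. Origin: centre of one flat end; it may tip over.
- orange_bead1: The other orange bead, the same.
- bottle_a: White screw-cap bottle, 50 mm diameter, 100 mm tall, loose bystander. Origin: centre of its underside.
- bottle_b: A second such bottle, loose bystander.
- beaker: Glass beaker, 88 mm wide, 100 mm tall, loose bystander. Origin: centre of its underside.
- tube: Sample tube with dark green cap, 41 mm diameter, 94 mm tall, loose bystander. Origin: centre of its underside.

How it is judged:
On the way, in this order (a step that is already met when the one before it is completed fails the run):
1. the held stirrer's foot rests on the dish's floor, pressing with 1 to 15 N (contact force between stirrer and the fingers above 0.5 N and horizontal distance between stirrer and dish below 0.05 m and contact force between stirrer and dish between 1 and 15 N and z of stirrer in the frame of dish below 0.03 m), for 0.2 s.
2. with the held foot on the dish's floor, both orange beads' origins are at least 8 mm beyond the dish's centre on the side away from the lip (contact force between stirrer and the fingers above 0.5 N and horizontal distance between stirrer and dish below 0.05 m and contact force between stirrer and dish above 0.5 N and x of each of orange_bead0, orange_bead1 in the frame of dish below -0.008 m), for 0.1 s.
3. with the held foot on the dish's floor, both orange beads' origins are at least 8 mm beyond the centre on the lip's side (contact force between stirrer and the fingers above 0.5 N and horizontal distance between stirrer and dish below 0.05 m and contact force between stirrer and dish above 0.5 N and x of each of orange_bead0, orange_bead1 in the frame of dish above 0.008 m), for 0.1 s.
4. the stirrer stands upright on the blue mat, released (angle between stirrer's own z axis and vertical below 0.12 rad and horizontal distance between stirrer and blue_mat below 0.045 m and z of stirrer in the frame of blue_mat below 0.012 m and contact force between stirrer and the fingers below 0.1 N and linear speed of stirrer below 0.02 m/s), for 0.3 s.
At the end, for the whole second after the job is handed in: Stirrer upright (0.12 rad) on the blue mat, within 45 mm of its centre; cover plate on the beads inside the dish, centred within 14 mm, level within 0.14 rad, underside 25 to 58 mm above the worktop; both orange beads in the dish; stirrer and cover released and at rest (all of step 4 and horizontal distance between cover and dish below 0.014 m and angle between cover's own z axis and vertical below 0.14 rad and z of cover in the frame of dish between 0.025 and 0.058 m and contact force between cover and the fingers below 0.1 N and linear speed of cover below 0.02 m/s and horizontal distance between each of orange_bead0, orange_bead1 and dish below 0.055 m); the robot touches nothing.
It fails at once if the stirrer presses on the dish with more than 20 N (contact force between stirrer and dish above 20 N).
It fails at once if the cover plate is dropped (it falls free faster than 0.45 m/s, about 10 mm of fall) (contact force between cover and the fingers below 0.05 N and linear speed of cover above 0.45 m/s).
It fails at once if the stirrer is dropped or thrown (it moves free faster than 0.6 m/s) (contact force between stirrer and the fingers below 0.05 N and linear speed of stirrer above 0.6 m/s).
It fails at once if a bottle, the beaker or the tube is moved by more than 30 mm (distance of any of bottle_a, bottle_b, beaker, tube from where it was at the start of the episode above 0.03 m).
It also fails if it takes over 72 s, if anything falls off the work surface, if the arm or the gripper's body presses on something with over 40 N, if the wrist force passes 120 N, or if a joint passes its speed limit or range.

## Working session

There is one attempt and no reset: what is moved stays moved. The work goes in short steps, Python scripts to look and compute and a tool call to move; the robot and the scene stay as the last step left them, time stands still between calls to the robot, and variables do not carry over. Pictures are saved under pics/ and viewed, at most 13 in all, crops included, and the job is handed in when it is done.

Besides the shell and the picture viewer there is one more tool, called after "Emit:" by a JSON object that holds its "fn" and its "kwargs", one argument or row to a line. carry_out: Moves the arm, as the interface text tells. Its arguments: {"type":"object","properties":{"steps":{"type":"array"}},"required":["steps"]}

```bash
mkdir -p pics
python3 - <<'E'
from bench import ctrl
import cv2,numpy as np
for n in ("scene","side"):
    cv2.imwrite(f"pics/{n}0.png",ctrl.camera(n)[:,:,::-1]); p=ctrl.camera_params(n); print(n,p)
print(ctrl.camera_params("wrist")); print(ctrl.get_obs())
E
```

```text
scene {'vertical_fov': 53.22342818903825, 'cx': 282.4035219305325, 'cy': 215.6074911021318, 'cam_to_world': array([[-0.83912357, -0.36538521,  0.40294576,  0.07575403],
       [-0.54392882,  0.55873397, -0.62606532,  0.75913908],
       [ 0.00361552, -0.74451998, -0.66759039,  0.87740937],
       [ 0.        ,  0.        ,  0.        ,  1.        ]])}
side {'vertical_fov': 42.63971930068776, 'cx': 281.74254900275184, 'cy': 213.2091710717071, 'cam_to_world': array([[-0.85204543, -0.18081481,  0.491248  , -0.05284589],
       [-0.52333436,  0.31542895, -0.79159695,  1.05142374],
       [-0.01182139, -0.93156352, -0.36338639,  0.58476365],
       [ 0.        ,  0.        ,  0.        ,  1.        ]])}
{'vertical_fov': 65.70646984690485, 'cx': 281.5522922189931, 'cy': 217.43799797959443, 'hand_eye': array([[ 8.46214165e-04, -9.61177279e-01, -2.75930286e-01,
         6.98886266e-02],
       [ 9.99999473e-01,  9.73556703e-04, -3.24527126e-04,
        -2.58712648e-04],
       [ 5.80561880e-04, -2.75929866e-01,  9.61177596e-01,
        -7.11068341e-02],
       [ 0.00000000e+00,  0.00000000e+00,  0.00000000e+00,
         1.00000000e+00]])}
{'time_s': 0.1, 'q': array([-1.52332502e+00,  1.81462366e-01,  1.60785849e+00, -1.59310337e-05,
        1.35377452e+00, -2.06311614e-01]), 'dq': array([ 0.00240809, -0.00154127, -0.00349668,  0.00135232, -0.00024068,
        0.00050603]), 'joint_efforts': array([ 3.64775406e-04, -4.45875156e+01, -3.52239776e+01, -1.36488188e-04,
        4.13691232e-03,  9.99898617e-06]), 'eef_pos': array([ 0.14435319, -0.55621641,  0.30310054]), 'eef_rot': array([-7.49608298e-04,  9.91959577e-01,  1.26552884e-01,  5.18575213e-05]), 'wrist_force': array([-0.20760027,  0.38384653, -0.20527708]), 'torque': array([-0.00942011,  0.01349333, -0.03544086]), 'grasp_force': 0.0, 'opening': 1.0001723305200128}
```

View pics/scene0.png

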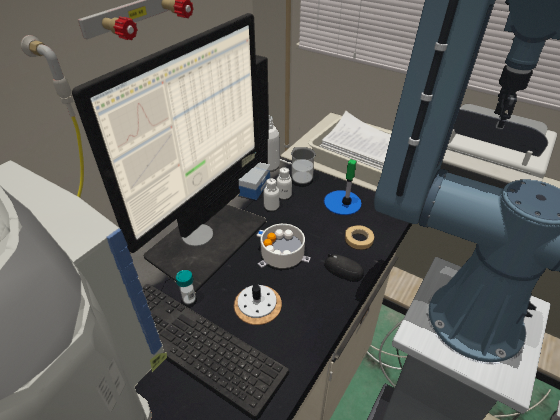

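View pics/side0.png

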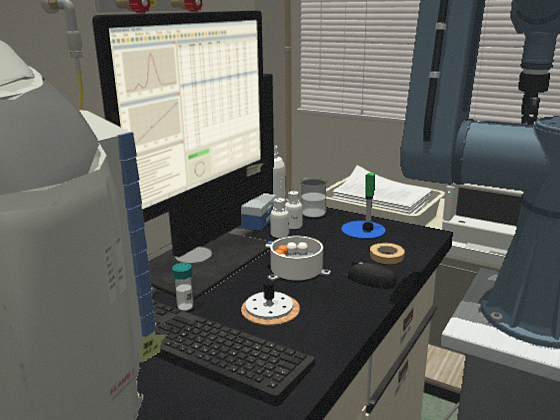

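The scene picture shows the stirrer's handle at (351,170) on the mat at (343,203). The dish is at (283,245), with its lip and the orange beads on its left at about (268,238). The cover's knob is at (257,292) and the tube at (185,285). The bottles and beaker are behind, at about (270–303,180).

```bash
cat > h.py <<'E'
from bench import ctrl
import numpy as np,cv2
from scipy.spatial.transform import Rotation as R
def ray(n,u,v):
    p=ctrl.camera_params(n);f=210/np.tan(np.radians(p["vertical_fov"])/2)
    d=np.array([(u-p["cx"])/f,(v-p["cy"])/f,1.])
    if n=="wrist":
        r=np.hypot(*d[:2]);s=np.sin(r)/max(r,1e-9);d=np.array([d[0]*s,d[1]*s,np.cos(r)])
        o=ctrl.get_obs();w,x,y,z=o["eef_rot"];T=np.eye(4);T[:3,:3]=R.from_quat([x,y,z,w]).as_matrix();T[:3,3]=o["eef_pos"];M=T@p["hand_eye"]
    else: M=p["cam_to_world"]
    return M[:3,3],M[:3,:3]@(d/np.linalg.norm(d))
def onz(n,u,v,z):
    o,d=ray(n,u,v);return (o+d*(z-o[2])/d[2]).round(4)
def proj(n,P):
    p=ctrl.camera_params(n);f=210/np.tan(np.radians(p["vertical_fov"])/2)
    M=p["cam_to_world"];c=M[:3,:3].T@(np.asarray(P)-M[:3,3]);return np.array([p["cx"]+f*c[0]/c[2],p["cy"]+f*c[1]/c[2]])
E
python3 - <<'E'
from h import *
for n in("scene","side"):
    im=cv2.imread(f"pics/{n}0.png");H=cv2.cvtColor(im,cv2.COLOR_BGR2HSV)
    def cen(lo,hi,box):
        m=cv2.inRange(H,lo,hi);k=np.zeros_like(m);x0,y0,x1,y1=box;k[y0:y1,x0:x1]=m[y0:y1,x0:x1];ys,xs=np.nonzero(k);return xs,ys
    xs,ys=cen((105,150,80),(130,255,255),(315,180,395,245))
    P=np.array([onz(n,a,b,.004) for a,b in zip(xs,ys)]);e=cv2.minEnclosingCircle(P[:,:2].astype(np.float32));print(n,"mat",e)
    xs,ys=cen((45,100,30),(85,255,255),(330,150,395,205));print("handle",xs.mean(),ys.mean(),xs.min(),xs.max(),ys.min(),ys.max(),onz(n,xs.mean(),ys.mean(),.133))
    xs,ys=cen((105,120,60),(130,255,255),(255,225,278,255))
    print("lip",len(xs),xs.mean(),ys.mean(),onz(n,xs.mean(),ys.mean(),.057))
    xs,ys=cen((5,150,100),(20,255,255),(260,225,300,262));print("orange",xs.mean(),ys.mean(),onz(n,xs.mean(),ys.mean(),.035))
    xs,ys=cen((0,0,0),(180,255,60),(240,270,280,300));
    print("knob dark",xs.mean(),ys.mean())
a=cv2.imread("pics/scene0.png")[220:330,220:330];b=cv2.imread("pics/side0.png")[225:335,235:345]
cv2.imwrite("pics/z.png",cv2.resize(np.hstack([a,b]),(800,400),interpolation=cv2.INTER_CUBIC))
E
```

```text
scene mat ((0.4768494665622711, -0.22341255843639374), 0.0619402714073658)
handle 350.55900621118013 169.22360248447205 346 355 159 180 [ 0.4666 -0.2294  0.133 ]
lip 10 259.9 232.0 [0.5863 0.0822 0.057 ]
orange 269.4954128440367 238.96330275229357 [0.5609 0.0723 0.035 ]
knob dark 259.42785445420327 280.16311166875784
side mat ((0.4767846465110779, -0.2258678525686264), 0.06383296102285385)
handle 369.86138613861385 184.06930693069307 366 374 173 196 [ 0.4658 -0.2318  0.133 ]
lip 44 261.22727272727275 230.36363636363637 [0.6434 0.0277 0.057 ]
orange 281.8 249.50588235294117 [0.5649 0.0578 0.035 ]
knob dark 257.41993637327676 283.4390243902439
```

View pics/z.png

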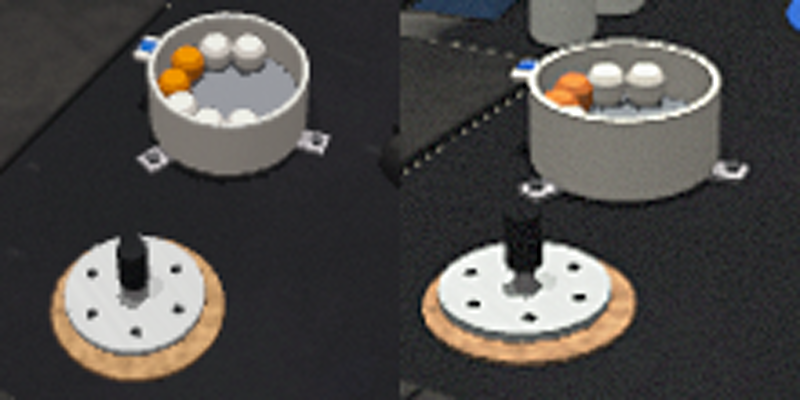

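The zoomed crop shows the dish rim, the blue lip on its left in both views, the orange beads beside the lip, the gap opposite at lower right, and the cover with its black knob.

```bash
cat >> h.py <<'E'
def tri(a,b):
    (o1,d1),(o2,d2)=ray("scene",*a),ray("side",*b)
    A=np.stack([d1,-d2],1);t=np.linalg.lstsq(A,o2-o1,rcond=None)[0];p,q=o1+d1*t[0],o2+d2*t[1];return ((p+q)/2).round(4),np.linalg.norm(p-q).round(4)
E
python3 - <<'E'
from h import *
from scipy.optimize import least_squares
t=np.linspace(0,2*np.pi,200)
def fit(r,z,obs,x0):
    def res(x):
        o=[]
        for n,l,rr,tp in obs:
            Q=np.array([proj(n,(x[0]+r*np.cos(a),x[1]+r*np.sin(a),x[2] if len(x)>2 else z)) for a in t]);o+=[Q[:,0].min()-l,Q[:,0].max()-rr,Q[:,1].min()-tp]
        return o
    s=least_squares(res,x0,diff_step=1e-4);print(s.x.round(4),s.fun.round(1))
fit(.061,.058,[("scene",260.7,305.3,223.3),("side",270.75,323,235.7)],[.55,.05])
print("lip",tri((260.7,232.65),(269.4,243.7)),onz("scene",260.7,232.65,.057),onz("side",269.4,243.7,.057))
fit(.049,.012,[("scene",238.15,276.4,284.9),("side",245.45,293,291.3)],[.5,.15])
fit(.049,.012,[("scene",238.15,276.4,284.9),("side",245.45,293,291.3)],[.5,.15,.012])
print("knobtop",tri((256.3,286),(268.8,283.3)))
print("handle",tri((350.6,169.2),(369.9,184.1)))
print("ob",[onz("scene",220+u/3.636,220+v/3.636,.035) for u,v in((186,60),(174,82))])
print("bottles",onz("scene",272,205,0),onz("scene",285,195,0),onz("scene",303,180,0),onz("scene",190,300,0))
E
```

```text
Traceback (most recent call last):
  File "h.py", line 15, in proj
    p=ctrl.camera_params(n);f=210/np.tan(np.radians(p["vertical_fov"])/2)
ValueError: time passes only in moves, steps and waits
```

```bash
sed -i 's/ctrl.camera_params(n)/CP(n)/; s/^def ray/import functools\nCP=functools.lru_cache(None)(lambda n:ctrl.camera_params(n))\ndef ray/' h.py
python3 - <<'E'
from h import *
from scipy.optimize import least_squares
t=np.linspace(0,2*np.pi,200)
def fit(r,z,obs,x0):
    def res(x):
        o=[]
        for n,l,rr,tp in obs:
            Q=np.array([proj(n,(x[0]+r*np.cos(a),x[1]+r*np.sin(a),x[2] if len(x)>2 else z)) for a in t]);o+=[Q[:,0].min()-l,Q[:,0].max()-rr,Q[:,1].min()-tp]
        return o
    s=least_squares(res,x0,diff_step=1e-4);print(s.x.round(4),s.fun.round(1))
fit(.061,.058,[("scene",260.7,305.3,223.3),("side",270.75,323,235.7)],[.55,.05])
print("lip",tri((260.7,232.65),(269.4,243.7)),onz("scene",260.7,232.65,.057),onz("side",269.4,243.7,.057))
fit(.049,.012,[("scene",238.15,276.4,284.9),("side",245.45,293,291.3)],[.5,.15])
fit(.049,.012,[("scene",238.15,276.4,284.9),("side",245.45,293,291.3)],[.5,.15,.012])
print("knobtop",tri((256.3,286),(268.8,283.3)))
print("handle",tri((350.6,169.2),(369.9,184.1)))
print("ob",[onz("scene",220+u/3.636,220+v/3.636,.035) for u,v in((186,60),(174,82))])
print("bottles",onz("scene",272,205,0),onz("scene",285,195,0),onz("scene",303,180,0),onz("scene",190,300,0))
E
```

```text
[0.5177 0.068 ] [ 0.4 -0.  -0.1 -0.3  0.   0.2]
lip (array([0.5841, 0.0819, 0.0554]), np.float64(0.0003)) [0.5829 0.0831 0.057 ] [0.5823 0.0848 0.057 ]
[0.4774 0.2501] [-0.3  0.3 -0.2 -0.2  0.1  0.2]
[0.4769 0.2508 0.0127] [-0.3  0.4 -0.1 -0.2  0.2  0.1]
knobtop (array([0.4851, 0.2398, 0.0518]), np.float64(0.0017))
handle (array([ 0.4653, -0.2287,  0.1339]), np.float64(0.0016))
ob [array([0.5625, 0.0616, 0.035 ]), array([0.5568, 0.0866, 0.035 ])]
bottles [ 0.6613 -0.0883  0.    ] [ 0.6538 -0.1543  0.    ] [ 0.6461 -0.2578  0.    ] [0.6273 0.337  0.    ]
```

```bash
cat >> h.py <<'E'
# commanded pose bookkeeping: use measured pose as proxy
def pose():
    o=ctrl.get_obs();w,x,y,z=o["eef_rot"];return o,R.from_quat([x,y,z,w])
def go(P,yawdeg=None):
    "tool-frame shift to TCP target P, tool x axis at yaw (tool straight down)"
    o,r=pose();d=r.inv().apply(np.asarray(P)-o["eef_pos"]);x=r.apply([1,0,0]);y0=np.degrees(np.arctan2(x[1],x[0]))
    if yawdeg is None:yawdeg=y0
    a=np.radians(yawdeg);M=np.array([[np.cos(a),np.sin(a),0],[np.sin(a),-np.cos(a),0],[0,0,-1]])
    print("pos",o["eef_pos"].round(4),"yaw",y0.round(2),"shift",d.round(4),"rotvec",(r.inv()*R.from_matrix(M)).as_rotvec().round(4),"t",o["time_s"],"q6",o["q"][5].round(2),"F",o["wrist_force"].round(2),"g",round(o["grasp_force"],1),"op",round(o["opening"],3))
E
python3 -c "
from h import *
go((.466,-.230,.30))"
```

```text
pos [ 0.1444 -0.5562  0.3031] yaw 14.54 shift [ 0.3932 -0.235   0.0036] rotvec [-0.0015 -0.0003  0.    ] t 0.1 q6 -0.21 F [-0.21  0.38 -0.21] g 0.0 op 1.0
```

Emit:
{"fn": "carry_out", "kwargs": {
  "steps": [0.39,-0.235,0,0,0,0,1,0.39,-0.235,0,0,0,0,1,0.39,-0.235,0,0,0,0,1,0.39,-0.235,0,0,0,0,1,0.39,-0.235,0,0,0,0,1,0.39,-0.235,0,0,0,0,1,0.39,-0.235,0,0,0,0,1,0.39,-0.235,0,0,0,0,1,0.39,-0.235,0,0,0,0,1,0.39,-0.235,0,0,0,0,1,0.39,-0.235,0,0,0,0,1,0.39,-0.235,0,0,0,0,1,0.39,-0.235,0,0,0,0,1]
}}

```text
time_s: 1.4
eef_pos: [0.462, -0.2323, 0.3037]
eef_rot: [-0.0, 0.992, 0.126, -0.0]
wrist_force: [0.2, -0.7, -0.3]
opening: 0.996
grasp_force: 0.0
```

Run:
```python
from h import *
go((.466,-.230,.30))
im=ctrl.camera("wrist")[:,:,::-1].copy();cv2.imwrite("pics/w1.png",im)
H=cv2.cvtColor(im,cv2.COLOR_BGR2HSV);m=cv2.inRange(H,(45,100,30),(85,255,255));ys,xs=np.nonzero(m);print(len(xs),xs.min(),xs.max(),ys.min(),ys.max())
```

```text
pos [ 0.462  -0.2323  0.3037] yaw 14.43 shift [ 0.0044 -0.0013  0.0037] rotvec [-0.0001  0.0005 -0.    ] t 1.4 q6 0.62 F [ 0.19 -0.73 -0.26] g 0.0 op 0.996
1427 260 295 191 241
```

View pics/w1.png

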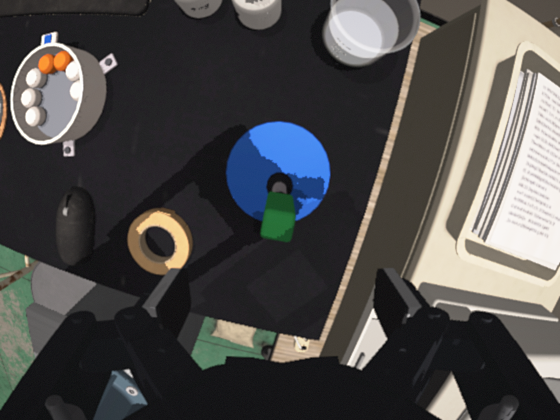

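The wrist view shows the handle at (278,215), seen from above and turned slightly, on the mat. The dish is at upper left with its lip at (49,38), oranges at (46,64) and (62,62), three whites down the left side, two on the right, and a gap at lower right.

Run:
```python
from h import *
im=cv2.imread("pics/w1.png");H=cv2.cvtColor(im,cv2.COLOR_BGR2HSV);m=cv2.inRange(H,(45,100,30),(85,255,255))
cn=max(cv2.findContours(m,0,cv2.CHAIN_APPROX_NONE)[0],key=cv2.contourArea)
q=cv2.approxPolyDP(cn,3,True)[:,0];print(q.tolist())
print(H[191:243,272,2].tolist())
for u,v in q:print(u,v,onz("wrist",int(u),int(v),.164))
for n,uv in dict(lip=(49,38),o1=(46,64),o2=(62,62),w1=(37,77),w2=(29,98),w3=(36,117),w4=(74,71),w5=(81,90)).items():
    print(n,onz("wrist",*uv,.057 if n=="lip" else .038))
z=cv2.resize(np.hstack([im[30:155,0:125],im[170:270,220:345].repeat(1,0) if 0 else cv2.resize(im[175:255,240:320],(125,125))]),(800,400),interpolation=cv2.INTER_CUBIC);cv2.imwrite("pics/z2.png",z)
```

```text
[[269, 191], [260, 235], [289, 241], [295, 221], [292, 197]]
[67, 74, 74, 74, 74, 74, 75, 73, 75, 75, 73, 75, 74, 74, 77, 75, 73, 79, 89, 100, 106, 108, 110, 114, 113, 113, 113, 112, 111, 112, 111, 112, 112, 111, 111, 111, 110, 110, 110, 111, 111, 110, 111, 109, 111, 112, 102, 81, 58, 36, 32, 33]
269 191 [ 0.4865 -0.2172  0.164 ]
260 235 [ 0.4551 -0.2186  0.164 ]
289 241 [ 0.4559 -0.239   0.164 ]
295 221 [ 0.4708 -0.2392  0.164 ]
292 197 [ 0.4864 -0.2329  0.164 ]
lip [0.5846 0.0803 0.057 ]
o1 [0.5541 0.0922 0.038 ]
o2 [0.5581 0.065  0.038 ]
w1 [0.5367 0.104  0.038 ]
w2 [0.5088 0.1124 0.038 ]
w3 [0.4861 0.0935 0.038 ]
w4 [0.5484 0.0423 0.038 ]
w5 [0.5269 0.0254 0.038 ]
```

View pics/z2.png

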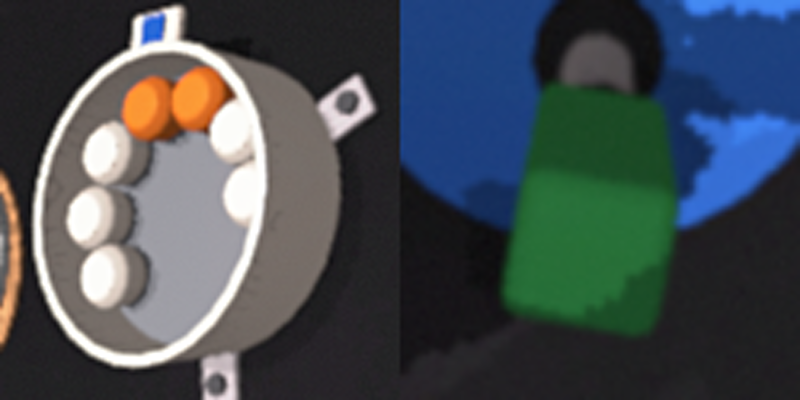

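Run:
```python
from h import *
C=np.array([onz("wrist",*p,.164)[:2] for p in((265,209.4),(295.6,213.4),(290.4,242),(260.4,237))])
print(C,C.mean(0)); 
for i in range(4):
    d=C[(i+1)%4]-C[i];print(np.hypot(*d).round(4),np.degrees(np.arctan2(d[1],d[0])).round(1))
for n,p in dict(lip=(.5840,.0818),o1=(.5541,.0922),o2=(.5581,.065),w1=(.5367,.104),w2=(.5088,.1124),w3=(.4861,.0935),w4=(.5484,.0423),w5=(.5269,.0254)).items():
    d=np.array(p)-(.5177,.068);print(n,np.hypot(*d).round(3),(np.degrees(np.arctan2(d[1],d[0]))-12).round(0))
```

```text
[[ 0.4736 -0.2176]
 [ 0.4761 -0.2382]
 [ 0.4554 -0.2401]
 [ 0.4538 -0.2192]] [ 0.464725 -0.228775]
0.0208 -83.1
0.0208 -174.8
0.021 94.4
0.0199 4.6
lip 0.068 -0.0
o1 0.044 22.0
o2 0.041 -16.0
w1 0.041 50.0
w2 0.045 89.0
w3 0.041 129.0
w4 0.04 -52.0
w5 0.044 -90.0
```

```bash
python3 -c "
from h import *
go((.4647,-.2288,.19),5.3)"
```

```text
pos [ 0.4621 -0.2324  0.3038] yaw 14.41 shift [ 0.0035 -0.0028  0.1138] rotvec [-0.      0.0003  0.159 ] t 1.45 q6 0.62 F [ 0.28 -0.25  0.62] g 0.0 op 0.999
```

Emit:
{"fn": "carry_out", "kwargs": {
  "steps": [0.0035,-0.003,0.0,0,0,0.08,1,0.0035,-0.003,0.02,0,0,0.16,1,0.0035,-0.003,0.06,0,0,0.16,1,0.0035,-0.003,0.09,0,0,0.16,1,0.0035,-0.003,0.114,0,0,0.16,1,0.0035,-0.003,0.114,0,0,0.16,1,0.0035,-0.003,0.114,0,0,0.16,0.6,0.0035,-0.003,0.114,0,0,0.16,0.3,0.0035,-0.003,0.114,0,0,0.16,0,0.0035,-0.003,0.114,0,0,0.16,0,0.0035,-0.003,0.114,0,0,0.16,0,0.0035,-0.003,0.114,0,0,0.16,0,0.0035,-0.003,0.114,0,0,0.16,0]
}}

```text
time_s: 2.75
eef_pos: [0.4659, -0.2277, 0.1905]
eef_rot: [0.001, 0.999, 0.047, 0.001]
wrist_force: [0.2, -0.8, 2.8]
opening: 0.246
grasp_force: 62.2
```

```bash
python3 -c "
from h import *
go((.4647,-.2288,.27),5.3);cv2.imwrite('pics/w2.png',ctrl.camera('wrist')[:,:,::-1])"
```

```text
pos [ 0.4659 -0.2277  0.1905] yaw 5.38 shift [-0.0012  0.001  -0.0795] rotvec [ 0.0012 -0.001   0.0014] t 2.75 q6 0.79 F [ 0.24 -0.77  2.84] g 62.2 op 0.246
```

Emit:
{"fn": "carry_out", "kwargs": {
  "steps": [0,0,-0.04,0,0,0,0,0,0,-0.085,0,0,0,0,0,0,-0.095,0,0,0,0]
}}

```text
time_s: 3.1
eef_pos: [0.4671, -0.2284, 0.2896]
eef_rot: [0.002, 0.999, 0.047, 0.003]
wrist_force: [-1.1, -0.7, -0.7]
opening: 0.248
grasp_force: 61.9
```

```bash
python3 -c "
from h import *
go((.4868,.0495,.285))"
```

```text
pos [ 0.4671 -0.2284  0.2896] yaw 5.39 shift [ 0.0457 -0.2749  0.0035] rotvec [ 0.0048 -0.0051 -0.    ] t 3.1 q6 0.79 F [-1.14 -0.68 -0.74] g 61.9 op 0.248
```

Emit:
{"fn": "carry_out", "kwargs": {
  "steps": [0.007,-0.04,0,0,0,0,0,0.014,-0.08,0,0,0,0,0,0.021,-0.12,0,0,0,0,0,0.028,-0.16,0,0,0,0,0,0.034,-0.2,0,0,0,0,0,0.041,-0.24,0,0,0,0,0,0.045,-0.262,0,0,0,0,0,0.0465,-0.274,0,0,0,0,0,0.0465,-0.274,0,0,0,0,0,0.0465,-0.274,0.01,0,0,0,0,0.0465,-0.274,0.01,0,0,0,0]
}}

```text
time_s: 4.2
eef_pos: [0.4853, 0.0487, 0.273]
eef_rot: [-0.0, 0.999, 0.046, -0.002]
wrist_force: [-0.2, -0.4, -2.6]
opening: 0.253
grasp_force: 61.7
```

Run:
```python
from h import *
go((.4868,.0495,.215))
im=ctrl.camera('wrist')[:,:,::-1];b=ctrl.camera('scene')[190:290,230:330,::-1];cv2.imwrite('pics/w3.png',np.hstack([cv2.resize(im[60:380,100:460],(450,400)),cv2.resize(b,(350,400))]))
```

```text
pos [0.4853 0.0487 0.273 ] yaw 5.29 shift [ 0.0017 -0.0006  0.058 ] rotvec [-0.0003  0.0031 -0.    ] t 4.2 q6 1.33 F [-0.23 -0.41 -2.56] g 61.7 op 0.253
```

View pics/w3.png

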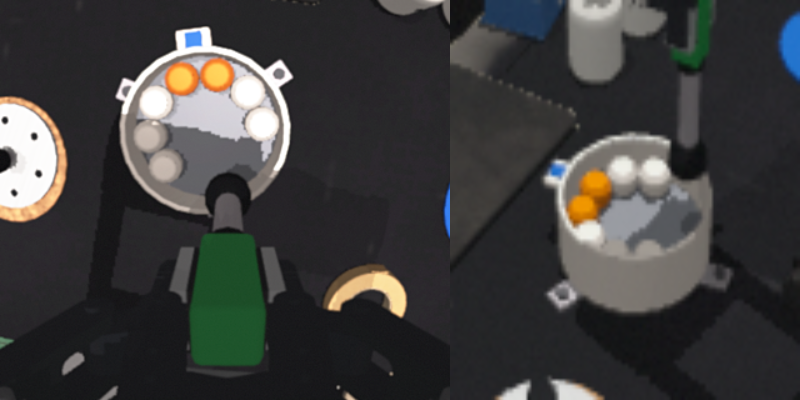

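The foot hovers over the gap at (228,190) in the left panel. The dish rim spans x 119–291 and y 45–215, the lip is at (193,38), and the oranges are at (182,79) and (217,74).

Run:
```python
from h import *
f=lambda u,v,z:onz("wrist",100+u/1.25,60+v/1.25,z)
P=[f(*p,.058) for p in((119,130),(291,130),(206,45),(206,215))];print(P,(P[0]+P[1])/2,(P[2]+P[3])/2)
c=np.array([((P[2]+P[3])/2)[0],((P[0]+P[1])/2)[1]]);print("dish",c)
l=f(193,38,.057);a=np.degrees(np.arctan2(*(l[:2]-c)[::-1]));print("lip",l,a)
print("foot",f(228,191,.094))
for p in((182,79),(217,74),(155,101),(150,136),(165,166),(247,93),(262,124)):
    d=f(*p,.038)[:2]-c;print(np.hypot(*d).round(4),(np.degrees(np.arctan2(d[1],d[0]))-a).round(0))
```

```text
[array([0.5158, 0.1304, 0.058 ]), array([0.5266, 0.0069, 0.058 ]), array([0.5807, 0.0725, 0.058 ]), array([0.4574, 0.0621, 0.058 ])] [0.5212  0.06865 0.058  ] [0.51905 0.0673  0.058  ]
dish [0.51905 0.06865]
lip [0.5851 0.082  0.057 ] 11.426658289423491
foot [0.4872 0.0485 0.094 ]
0.0418 18.0
0.0425 -18.0
0.0438 54.0
0.043 91.0
0.0428 126.0
0.0415 -55.0
0.0432 -91.0
```

Emit:
{"fn": "carry_out", "kwargs": {
  "steps": [0,0,0.02,0,0,0,0,0,0,0.045,0,0,0,0,0,0,0.058,0,0,0,0,0,0,0.061,0,0,0,0,0,0,0.062,0,0,0,0,0,0,0.062,0,0,0,0]
}}

```text
time_s: 4.9
eef_pos: [0.4868, 0.0495, 0.2138]
eef_rot: [0.0, 0.999, 0.047, 0.001]
wrist_force: [-0.4, -0.5, -1.5]
opening: 0.249
grasp_force: 61.8
```

Emit:
{"fn": "carry_out", "kwargs": {
  "steps": [0,0,0.001,0,0,0,0,0,0,0.002,0,0,0,0,0,0,0.003,0,0,0,0,0,0,0.003,0,0,0,0]
}}

```text
time_s: 5.3
eef_pos: [0.4863, 0.0498, 0.2101]
eef_rot: [0.0, 0.999, 0.047, 0.0]
wrist_force: [0.3, -0.0, -1.4]
opening: 0.251
grasp_force: 61.9
```

Emit:
{"fn": "carry_out", "kwargs": {
  "steps": [0,0,0.001,0,0,0,0,0,0,0.002,0,0,0,0,0,0,0.003,0,0,0,0,0,0,0.003,0,0,0,0]
}}

```text
time_s: 5.7
eef_pos: [0.4866, 0.0497, 0.2074]
eef_rot: [0.0, 0.999, 0.047, 0.001]
wrist_force: [-0.5, 0.0, 4.7]
opening: 0.25
grasp_force: 62.7
```

Emit:
{"fn": "carry_out", "kwargs": {
  "steps": [0,0,0.001,0,0,0,0,0,0,0.002,0,0,0,0,0,0,0.002,0,0,0,0]
}}

```text
time_s: 6.0
eef_pos: [0.4867, 0.0497, 0.2057]
eef_rot: [0.0, 0.999, 0.047, 0.001]
wrist_force: [-0.5, 1.2, 7.6]
opening: 0.251
grasp_force: 63.0
```

```bash
cat >> h.py <<'E'
def arc(a0,a1,step,dz=0,r=.0375,c=(.5185,.0683),ref=None):
    o,R_=pose();p0=o["eef_pos"][:2] if ref is None else np.array(ref);x=R_.apply([1,0,0]);y=np.arctan2(x[1],x[0])
    P=lambda a:np.array(c)+r*np.array([np.cos(a),np.sin(a)])
    n=int(abs(a1-a0)/step+.5);out=[]
    for i in range(1,n+1):
        d=P(np.radians(a0+(a1-a0)*i/n+12))-p0;out+=[round(d[0]*np.cos(y)+d[1]*np.sin(y),4),round(d[0]*np.sin(y)-d[1]*np.cos(y),4),dz,0,0,0,0]
    print(n,P(np.radians(a1+12)).round(4),out)
E
python3 -c "
from h import *
arc(198,286,8,-.0015)"
```

```text
11 [0.5361 0.0352] [np.float64(0.0018), np.float64(0.0047), -0.0015, 0, 0, 0, 0, np.float64(0.0049), np.float64(0.0089), -0.0015, 0, 0, 0, 0, np.float64(0.0086), np.float64(0.0126), -0.0015, 0, 0, 0, 0, np.float64(0.0127), np.float64(0.0158), -0.0015, 0, 0, 0, 0, np.float64(0.0173), np.float64(0.0183), -0.0015, 0, 0, 0, 0, np.float64(0.0222), np.float64(0.0202), -0.0015, 0, 0, 0, 0, np.float64(0.0273), np.float64(0.0214), -0.0015, 0, 0, 0, 0, np.float64(0.0325), np.float64(0.0219), -0.0015, 0, 0, 0, 0, np.float64(0.0377), np.float64(0.0217), -0.0015, 0, 0, 0, 0, np.float64(0.0428), np.float64(0.0207), -0.0015, 0, 0, 0, 0, np.float64(0.0478), np.float64(0.0191), -0.0015, 0, 0, 0, 0]
```

Emit:
{"fn": "carry_out", "kwargs": {
  "steps": [0.002,0.0045,-0.0015,0,0,0,0,0.005,0.009,-0.0015,0,0,0,0,0.0085,0.0125,-0.0015,0,0,0,0,0.0125,0.016,-0.0015,0,0,0,0,0.0175,0.0185,-0.0015,0,0,0,0,0.022,0.02,-0.0015,0,0,0,0,0.0275,0.0215,-0.0015,0,0,0,0,0.0325,0.022,-0.0015,0,0,0,0,0.0375,0.0215,-0.0015,0,0,0,0,0.043,0.0205,-0.0015,0,0,0,0,0.048,0.019,-0.0015,0,0,0,0]
}}

```text
time_s: 7.1
eef_pos: [0.5364, 0.0351, 0.207]
eef_rot: [0.0, 0.999, 0.047, 0.0]
wrist_force: [-0.4, 0.3, 6.1]
opening: 0.251
grasp_force: 62.7
```

Run:
```python
from h import *
go((.5361,.0352,.2065))
im=ctrl.camera('wrist')[:,:,::-1];b=ctrl.camera('scene')[190:290,230:330,::-1];cv2.imwrite('pics/w4.png',np.hstack([cv2.resize(im[60:380,100:460],(450,400)),cv2.resize(b,(350,400))]))
```

```text
pos [0.5364 0.0351 0.207 ] yaw 5.37 shift [-0.0002 -0.0001  0.0005] rotvec [ 0.0006 -0.0009 -0.    ] t 7.1 q6 1.32 F [-0.44  0.3   6.12] g 62.7 op 0.251
```

View pics/w4.png

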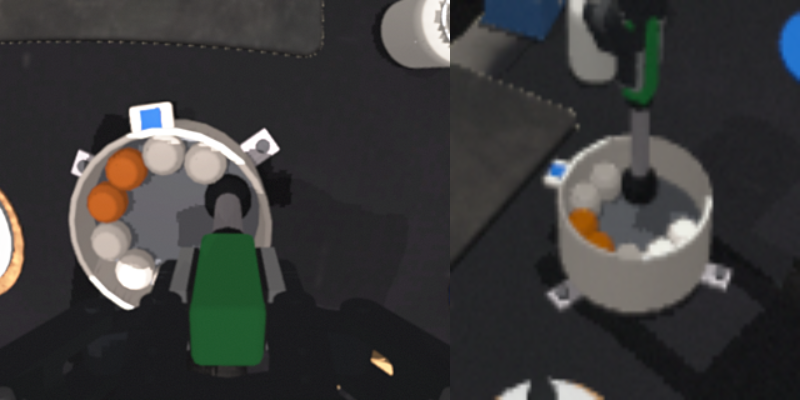

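The bead train moves round as planned: two whites lead the foot, then the oranges at (126,170) and (106,202), upright along the wall.

```bash
python3 -c "
from h import *
arc(286,404,8,-.0005)" | sed 's/np.float64//g'
```

```text
15 [0.5395 0.0994] [(0.0039), (-0.0023), -0.0005, 0, 0, 0, 0, (0.0081), (-0.0052), -0.0005, 0, 0, 0, 0, (0.0119), (-0.0086), -0.0005, 0, 0, 0, 0, (0.0152), (-0.0126), -0.0005, 0, 0, 0, 0, (0.0179), (-0.017), -0.0005, 0, 0, 0, 0, (0.02), (-0.0217), -0.0005, 0, 0, 0, 0, (0.0215), (-0.0266), -0.0005, 0, 0, 0, 0, (0.0222), (-0.0317), -0.0005, 0, 0, 0, 0, (0.0223), (-0.0368), -0.0005, 0, 0, 0, 0, (0.0216), (-0.0419), -0.0005, 0, 0, 0, 0, (0.0202), (-0.0469), -0.0005, 0, 0, 0, 0, (0.0182), (-0.0516), -0.0005, 0, 0, 0, 0, (0.0156), (-0.056), -0.0005, 0, 0, 0, 0, (0.0124), (-0.06), -0.0005, 0, 0, 0, 0, (0.0086), (-0.0636), -0.0005, 0, 0, 0, 0]
```

Emit:
{"fn": "carry_out", "kwargs": {
  "steps": [0.004,-0.0025,-0.0005,0,0,0,0,0.008,-0.005,-0.0005,0,0,0,0,0.012,-0.0085,-0.0005,0,0,0,0,0.015,-0.0125,-0.0005,0,0,0,0,0.018,-0.017,-0.0005,0,0,0,0,0.02,-0.0215,-0.0005,0,0,0,0,0.0215,-0.0265,-0.0005,0,0,0,0,0.022,-0.0315,-0.0005,0,0,0,0,0.0225,-0.037,-0.0005,0,0,0,0,0.0215,-0.042,-0.0005,0,0,0,0,0.02,-0.047,-0.0005,0,0,0,0,0.018,-0.0515,-0.0005,0,0,0,0,0.0155,-0.056,-0.0005,0,0,0,0,0.0125,-0.06,-0.0005,0,0,0,0,0.0085,-0.0635,-0.0005,0,0,0,0,0.0085,-0.0635,-0.0005,0,0,0,0,0.0085,-0.0635,-0.0005,0,0,0,0]
}}

```text
time_s: 8.9
eef_pos: [0.5384, 0.0997, 0.2074]
eef_rot: [-0.0, 0.999, 0.047, 0.0]
wrist_force: [0.0, 1.0, 5.8]
opening: 0.252
grasp_force: 62.7
```

```bash
python3 - <<'E' | sed 's/np.float64//g'
from h import *
go((.5395,.0994,.2065))
im=ctrl.camera('wrist')[:,:,::-1];b=ctrl.camera('scene')[190:290,230:330,::-1];cv2.imwrite('pics/w5.png',np.hstack([cv2.resize(im[60:380,100:460],(450,400)),cv2.resize(b,(350,400))]))
arc(44,164,8);
E
```

```text
pos [0.5384 0.0997 0.2074] yaw 5.39 shift [0.0011 0.0004 0.0009] rotvec [-0.0003 -0.0009  0.    ] t 8.9 q6 1.44 F [0.02 0.97 5.8 ] g 62.7 op 0.252
15 [0.4811 0.0709] [(-0.0033), (-0.0027), 0, 0, 0, 0, 0, (-0.0079), (-0.0051), 0, 0, 0, 0, 0, (-0.0129), (-0.0068), 0, 0, 0, 0, 0, (-0.018), (-0.0079), 0, 0, 0, 0, 0, (-0.0232), (-0.0082), 0, 0, 0, 0, 0, (-0.0284), (-0.0077), 0, 0, 0, 0, 0, (-0.0335), (-0.0066), 0, 0, 0, 0, 0, (-0.0384), (-0.0048), 0, 0, 0, 0, 0, (-0.043), (-0.0023), 0, 0, 0, 0, 0, (-0.0472), (0.0009), 0, 0, 0, 0, 0, (-0.0509), (0.0045), 0, 0, 0, 0, 0, (-0.0541), (0.0087), 0, 0, 0, 0, 0, (-0.0567), (0.0133), 0, 0, 0, 0, 0, (-0.0586), (0.0181), 0, 0, 0, 0, 0, (-0.0598), (0.0232), 0, 0, 0, 0, 0]
```

View pics/w5.png

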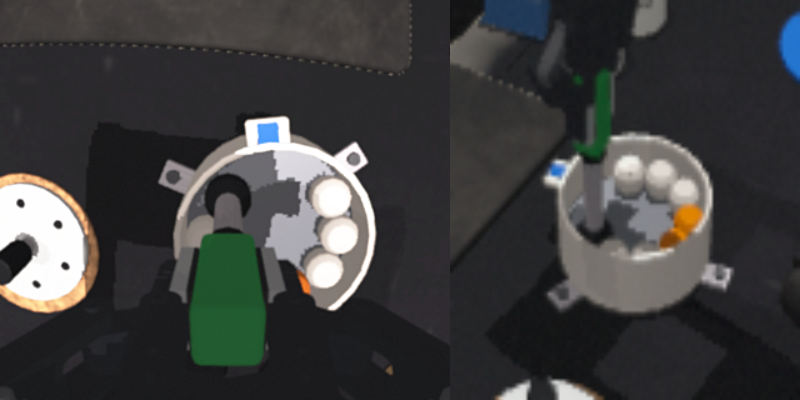

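The oranges are at (689,217) and (674,240) in the right panel, on the side away from the lip.

Run:
```python
from h import *
for u,v in((298.3,244),(294,250)):
    d=onz("scene",u,v,.038)[:2]-(.5185,.0683);a=np.radians(12);print(d@[np.cos(a),np.sin(a)],d@[-np.sin(a),np.cos(a)])
```

```text
-0.04126310122391915 -0.012800643631653784
-0.03789071605511662 0.013165623298215844
```

Emit:
{"fn": "carry_out", "kwargs": {
  "steps": [-0.0035,-0.0025,0,0,0,0,0,-0.008,-0.005,0,0,0,0,0,-0.013,-0.007,0,0,0,0,0,-0.018,-0.008,0,0,0,0,0,-0.023,-0.008,0,0,0,0,0,-0.0285,-0.0075,0,0,0,0,0,-0.0335,-0.0065,0,0,0,0,0,-0.0385,-0.005,0,0,0,0,0,-0.043,-0.0025,0,0,0,0,0,-0.047,0.001,0,0,0,0,0,-0.051,0.0045,0,0,0,0,0,-0.054,0.0085,0,0,0,0,0,-0.0565,0.0135,0,0,0,0,0,-0.0585,0.018,0,0,0,0,0,-0.06,0.023,0,0,0,0,0]
}}

```text
time_s: 10.5
eef_pos: [0.4809, 0.0709, 0.2073]
eef_rot: [-0.0, 0.999, 0.047, 0.001]
wrist_force: [-0.3, 1.1, 5.4]
opening: 0.25
grasp_force: 62.7
```

```bash
python3 - <<'E' | sed 's/np.float64//g'
from h import *
go((.4811,.0709,.2065))
arc(164,236,8);
E
```

```text
pos [0.4809 0.0709 0.2073] yaw 5.37 shift [0.0002 0.0001 0.0008] rotvec [-0.0005 -0.0012  0.    ] t 10.5 q6 1.38 F [-0.34  1.14  5.36] g 62.7 op 0.25
9 [0.5045 0.0335] [(-0.0003), (0.0052), 0, 0, 0, 0, 0, (-0.0), (0.0105), 0, 0, 0, 0, 0, (0.0009), (0.0156), 0, 0, 0, 0, 0, (0.0026), (0.0206), 0, 0, 0, 0, 0, (0.005), (0.0252), 0, 0, 0, 0, 0, (0.0079), (0.0296), 0, 0, 0, 0, 0, (0.0115), (0.0334), 0, 0, 0, 0, 0, (0.0155), (0.0367), 0, 0, 0, 0, 0, (0.02), (0.0394), 0, 0, 0, 0, 0]
```

Emit:
{"fn": "carry_out", "kwargs": {
  "steps": [0,0.005,0,0,0,0,0,0,0.0105,0,0,0,0,0,0.001,0.0155,0,0,0,0,0,0.0025,0.0205,0,0,0,0,0,0.005,0.025,0,0,0,0,0,0.008,0.0295,0,0,0,0,0,0.0115,0.0335,0,0,0,0,0,0.0155,0.0365,0,0,0,0,0,0.02,0.0395,0,0,0,0,0,0.02,0.0395,0,0,0,0,0,0.02,0.0395,0,0,0,0,0]
}}

```text
time_s: 11.6
eef_pos: [0.5049, 0.0331, 0.2074]
eef_rot: [0.0, 0.999, 0.047, 0.001]
wrist_force: [0.1, -0.3, 5.3]
opening: 0.253
grasp_force: 62.7
```

Run:
```python
from h import *
go((.4659,-.2277,.2065),5.38)
im=ctrl.camera('wrist')[:,:,::-1];b=ctrl.camera('scene')[190:290,230:330,::-1];cv2.imwrite('pics/w6.png',np.hstack([cv2.resize(im[60:380,100:460],(450,400)),cv2.resize(b,(350,400))]))
```

```text
pos [0.5049 0.0331 0.2074] yaw 5.36 shift [-0.0632  0.2561  0.0009] rotvec [ 0.0005 -0.0015 -0.0003] t 11.6 q6 1.31 F [ 0.15 -0.32  5.32] g 62.7 op 0.253
```

View pics/w6.png

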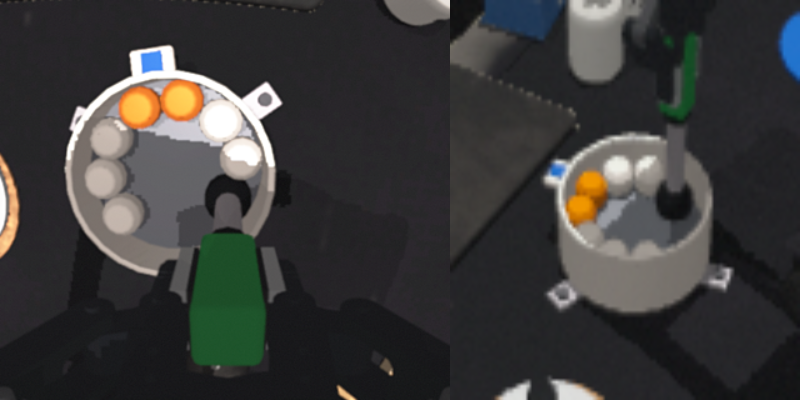

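Both oranges are back beside the lip at (140,107) and (181,100), with all beads upright.

Emit:
{"fn": "carry_out", "kwargs": {
  "steps": [0,0,-0.02,0,0,0,0,0,0,-0.05,0,0,0,0,0,0,-0.08,0,0,0,0,0,0,-0.08,0,0,0,0,-0.009,0.036,-0.08,0,0,0,0,-0.019,0.077,-0.08,0,0,0,0,-0.029,0.118,-0.08,0,0,0,0,-0.039,0.159,-0.08,0,0,0,0,-0.049,0.2,-0.08,0,0,0,0,-0.058,0.236,-0.08,0,0,0,0,-0.063,0.256,-0.08,0,0,0,0,-0.063,0.256,-0.07,0,0,0,0,-0.063,0.256,-0.04,0,0,0,0,-0.063,0.256,-0.015,0,0,0,0,-0.063,0.256,0,0,0,0,0,-0.063,0.256,0.008,0,0,0,0,-0.063,0.256,0.01,0,0,0,0,-0.063,0.256,0.01,0,0,0,0]
}}

```text
time_s: 13.5
eef_pos: [0.4656, -0.2269, 0.1966]
eef_rot: [-0.0, 0.999, 0.047, -0.0]
wrist_force: [0.5, -0.8, -1.5]
opening: 0.249
grasp_force: 61.6
```

```bash
python3 -c "
from h import *
go((.4659,-.2277,.1905),5.38)"
```

```text
pos [ 0.4656 -0.2269  0.1966] yaw 5.41 shift [0.0002 0.0008 0.0061] rotvec [-0.0005  0.0003  0.0004] t 13.5 q6 0.79 F [ 0.47 -0.81 -1.47] g 61.6 op 0.249
```

Emit:
{"fn": "carry_out", "kwargs": {
  "steps": [0,0,0.002,0,0,0,0,0,0,0.004,0,0,0,0,0,0,0.006,0,0,0,0,0,0,0.006,0,0,0,0]
}}

```text
time_s: 13.9
eef_pos: [0.4657, -0.2276, 0.1912]
eef_rot: [0.0, 0.999, 0.047, 0.0]
wrist_force: [0.1, 0.1, -2.0]
opening: 0.252
grasp_force: 62.0
```

Emit:
{"fn": "carry_out", "kwargs": {
  "steps": [0,0,0.0008,0,0,0,0,0,0,0.0015,0,0,0,0,0,0,0.0015,0,0,0,0]
}}

```text
time_s: 14.2
eef_pos: [0.4658, -0.2276, 0.1898]
eef_rot: [0.0, 0.999, 0.047, 0.0]
wrist_force: [-0.8, -0.0, 2.7]
opening: 0.248
grasp_force: 62.4
```

Emit:
{"fn": "carry_out", "kwargs": {
  "steps": [0,0,-0.0007,0,0,0,0.25,0,0,-0.0007,0,0,0,0.35,0,0,-0.0007,0,0,0,0.5,0,0,-0.0007,0,0,0,0.8,0,0,-0.0007,0,0,0,1,0,0,-0.0007,0,0,0,1,0,0,-0.0007,0,0,0,1,0,0,-0.03,0,0,0,1,0,0,-0.07,0,0,0,1,0,0,-0.11,0,0,0,1,0,0,-0.11,0,0,0,1]
}}

```text
time_s: 15.3
eef_pos: [0.4678, -0.2291, 0.3058]
eef_rot: [0.004, 0.999, 0.047, 0.004]
wrist_force: [0.4, -1.1, -0.5]
opening: 1.001
grasp_force: 0.0
```

Run:
```python
from h import *
go((.478,.248,.30))
for n in("scene","side"):
    im=ctrl.camera(n)[:,:,::-1];H=cv2.cvtColor(im,cv2.COLOR_BGR2HSV);m=cv2.inRange(H,(45,100,30),(85,255,255))[150:205,330:395];ys,xs=np.nonzero(m);print(n,xs.mean()+330,ys.mean()+150)
```

```text
pos [ 0.4678 -0.2291  0.3058] yaw 5.39 shift [ 0.0549 -0.4741  0.0025] rotvec [ 0.0078 -0.0079 -0.    ] t 15.3 q6 0.79 F [ 0.44 -1.06 -0.5 ] g 0.0 op 1.001
scene 350.5584415584416 169.6038961038961
side 369.86567164179104 184.16417910447763
```

Emit:
{"fn": "carry_out", "kwargs": {
  "steps": [0.0048,-0.04,0,0,0,0,1,0.0095,-0.08,0,0,0,0,1,0.015,-0.125,0,0,0,0,1,0.0205,-0.17,0,0,0,0,1,0.026,-0.215,0,0,0,0,1,0.031,-0.26,0,0,0,0,1,0.0365,-0.305,0,0,0,0,1,0.042,-0.35,0,0,0,0,1,0.047,-0.395,0,0,0,0,1,0.0525,-0.44,0,0,0,0,1,0.0555,-0.462,0,0,0,0,1,0.0565,-0.472,0,0,0,0,1,0.0565,-0.472,0,0,0,0,1,0.0565,-0.472,0,0,0,0,1]
}}

```text
time_s: 16.8
eef_pos: [0.4773, 0.2468, 0.2985]
eef_rot: [0.0, 0.999, 0.047, -0.001]
wrist_force: [0.4, -0.2, -0.9]
opening: 0.997
grasp_force: 0.0
```

Run:
```python
from h import *
go((.4775,.250,.30))
im=ctrl.camera('wrist')[:,:,::-1];cv2.imwrite('pics/w7.png',im)
```

```text
pos [0.4773 0.2468 0.2985] yaw 5.35 shift [ 0.0005 -0.0031 -0.0015] rotvec [0.0008 0.0017 0.    ] t 16.8 q6 1.73 F [ 0.36 -0.23 -0.85] g 0.0 op 0.997
```

View pics/w7.png

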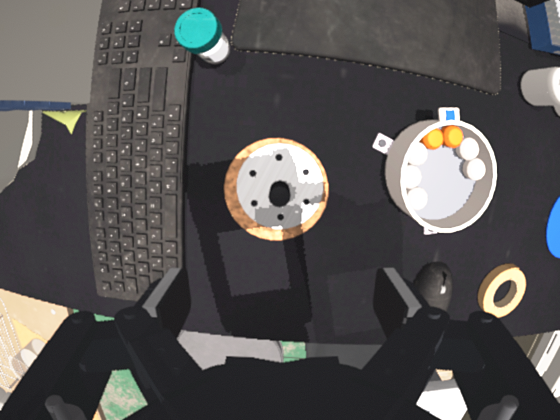

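The plate's six holes centre on about (280,187), with the knob top at (279.5,193). The dish is at (447,175), all beads are in a ring, and the tube is well away at (205,35).

Run:
```python
from h import *
P=onz("wrist",279.8,187.2,.012);K=onz("wrist",279.5,192,.061);print(P,K)
go(((P[0]+K[0])/2,(P[1]+K[1])/2,.101))
```

```text
[0.4793 0.2489 0.012 ] [0.4838 0.2493 0.061 ]
pos [0.4775 0.2466 0.2988] yaw 5.31 shift [ 0.0045 -0.0023  0.1978] rotvec [0.0006 0.0011 0.    ] t 16.85 q6 1.73 F [0.21 0.18 0.36] g 0.0 op 1.001
```

Emit:
{"fn": "carry_out", "kwargs": {
  "steps": [0.003,-0.002,0.04,0,0,0,1,0.003,-0.002,0.08,0,0,0,1,0.003,-0.002,0.12,0,0,0,1,0.003,-0.002,0.155,0,0,0,1,0.003,-0.002,0.18,0,0,0,1,0.003,-0.002,0.193,0,0,0,1,0.003,-0.002,0.197,0,0,0,1,0.003,-0.002,0.197,0,0,0,1,0.003,-0.002,0.197,0,0,0,0.6,0.003,-0.002,0.197,0,0,0,0.3,0.003,-0.002,0.197,0,0,0,0,0.003,-0.002,0.197,0,0,0,0,0.003,-0.002,0.197,0,0,0,0,0.003,-0.002,0.197,0,0,0,0]
}}

```text
time_s: 18.25
eef_pos: [0.4807, 0.2502, 0.1031]
eef_rot: [-0.0, 0.999, 0.047, 0.0]
wrist_force: [-2.1, -0.6, 4.7]
opening: 0.236
grasp_force: 58.9
```

Emit:
{"fn": "carry_out", "kwargs": {
  "steps": [0,0,-0.01,0,0,0,0,0,0,-0.03,0,0,0,0,0,0,-0.06,0,0,0,0,0,0,-0.09,0,0,0,0,0,0,-0.1,0,0,0,0,0,0,-0.1,0,0,0,0]
}}

```text
time_s: 18.85
eef_pos: [0.4812, 0.2504, 0.204]
eef_rot: [-0.0, 0.999, 0.047, 0.002]
wrist_force: [1.4, -0.6, -2.6]
opening: 0.238
grasp_force: 58.9
```

Run:
```python
from h import *
go((.5185,.0683,.2))
im=ctrl.camera('wrist')[:,:,::-1];b=ctrl.camera('side')[190:310,220:340,::-1];cv2.imwrite('pics/w8.png',np.hstack([cv2.resize(im[60:380,100:460],(450,400)),cv2.resize(b,(350,400))]))
```

```text
pos [0.4812 0.2504 0.204 ] yaw 5.38 shift [0.0201 0.1848 0.0039] rotvec [-0.0006 -0.0035  0.    ] t 18.85 q6 1.74 F [ 1.37 -0.65 -2.65] g 58.9 op 0.238
```

View pics/w8.png

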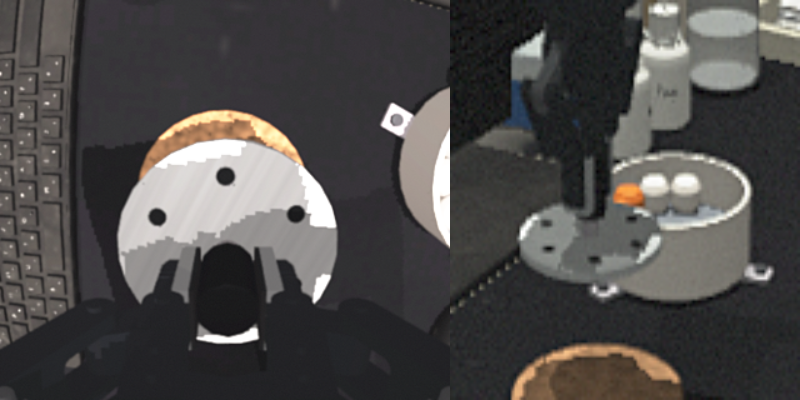

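The cover is held level. Plate edges in the left panel are at x 118 and 338 (row 242), with the top edge at (228,140).

Run:
```python
from h import *
f=lambda u,v,z:onz("wrist",100+u/1.25,60+v/1.25,z)
for z in(.113,):
    l,r,t=f(118,242,z),f(338,242,z),f(226,140,z);print(l,r,t,np.linalg.norm(l-r)); print("c",(l+r)/2,t-[.049*.9956,.049*.094,0])
    print([f(*p,z) for p in((226,176),(157,217),(296,213))])
go((.5185,.0683,.2))
```

```text
[0.4787 0.2975 0.113 ] [0.4877 0.2024 0.113 ] [0.5266 0.255  0.113 ] 0.0955249182150919
c [0.4832  0.24995 0.113  ] [0.4778156 0.250394  0.113    ]
[array([0.5121, 0.2536, 0.113 ]), array([0.4919, 0.2807, 0.113 ]), array([0.4992, 0.2231, 0.113 ])]
pos [0.4796 0.2499 0.2012] yaw 5.37 shift [0.0217 0.1844 0.0012] rotvec [0.0003 0.0017 0.    ] t 18.95 q6 1.74 F [ 1.15  0.42 -2.71] g 58.9 op 0.237
```

Emit:
{"fn": "carry_out", "kwargs": {
  "steps": [0.003,0.025,0,0,0,0,0,0.008,0.065,0,0,0,0,0,0.013,0.105,0,0,0,0,0,0.018,0.145,0,0,0,0,0,0.021,0.175,0,0,0,0,0,0.022,0.1845,0,0,0,0,0,0.022,0.1845,0,0,0,0,0,0.022,0.1845,0.01,0,0,0,0,0.022,0.1845,0.025,0,0,0,0,0.022,0.1845,0.033,0,0,0,0,0.022,0.1845,0.033,0,0,0,0]
}}

```text
time_s: 20.05
eef_pos: [0.518, 0.0697, 0.1673]
eef_rot: [-0.0, 0.999, 0.048, -0.002]
wrist_force: [-0.1, -0.2, -2.2]
opening: 0.233
grasp_force: 59.1
```

Run:
```python
from h import *
go((.5185,.0683,.144))
im=ctrl.camera('wrist')[:,:,::-1];b=ctrl.camera('side')[190:310,220:340,::-1];cv2.imwrite('pics/w9.png',np.hstack([cv2.resize(im[60:380,100:460],(450,400)),cv2.resize(b,(350,400))]))
```

```text
pos [0.518  0.0697 0.1673] yaw 5.47 shift [0.0005 0.0015 0.0233] rotvec [-0.001  0.004 -0.   ] t 20.05 q6 1.38 F [-0.1  -0.16 -2.2 ] g 59.1 op 0.233
```

View pics/w9.png

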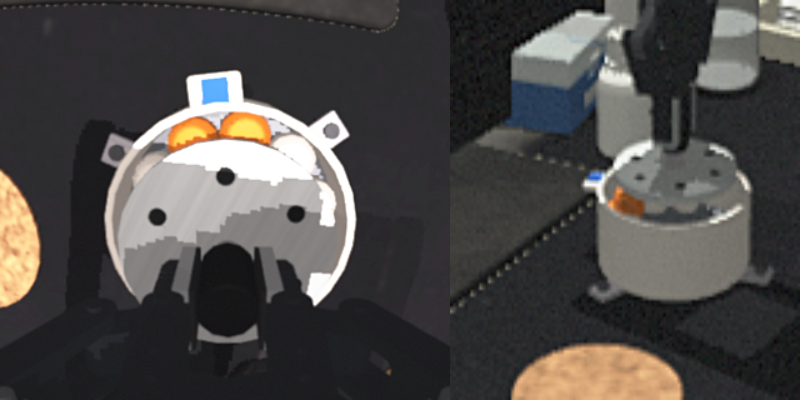

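The plate is centred over the dish: rim x 105–356, plate x 118–338.

Emit:
{"fn": "carry_out", "kwargs": {
  "steps": [0,0,0.006,0,0,0,0,0,0,0.012,0,0,0,0,0,0,0.016,0,0,0,0,0,0,0.018,0,0,0,0,0,0,0.018,0,0,0,0]
}}

```text
time_s: 20.65
eef_pos: [0.5193, 0.0684, 0.151]
eef_rot: [-0.0, 0.999, 0.047, -0.0]
wrist_force: [-0.5, 0.5, -2.1]
opening: 0.239
grasp_force: 59.1
```

Emit:
{"fn": "carry_out", "kwargs": {
  "steps": [0,0,0.001,0,0,0,0,0,0,0.002,0,0,0,0,0,0,0.003,0,0,0,0,0,0,0.003,0,0,0,0]
}}

```text
time_s: 21.05
eef_pos: [0.5195, 0.0684, 0.1483]
eef_rot: [0.0, 0.999, 0.047, -0.0]
wrist_force: [0.1, -0.1, -1.6]
opening: 0.234
grasp_force: 59.1
```

Emit:
{"fn": "carry_out", "kwargs": {
  "steps": [0,0,0.001,0,0,0,0,0,0,0.002,0,0,0,0,0,0,0.002,0,0,0,0,0,0,0.002,0,0,0,0]
}}

```text
time_s: 21.45
eef_pos: [0.5195, 0.0685, 0.1464]
eef_rot: [-0.0, 0.999, 0.047, -0.0]
wrist_force: [-0.3, 0.3, -2.7]
opening: 0.236
grasp_force: 59.1
```

Emit:
{"fn": "carry_out", "kwargs": {
  "steps": [0,0,0.001,0,0,0,0,0,0,0.0015,0,0,0,0,0,0,0.0015,0,0,0,0]
}}

```text
time_s: 21.75
eef_pos: [0.5198, 0.0684, 0.1452]
eef_rot: [0.0, 0.999, 0.047, 0.0]
wrist_force: [0.1, 0.3, -0.6]
opening: 0.24
grasp_force: 59.4
```

Emit:
{"fn": "carry_out", "kwargs": {
  "steps": [0,0,0.0005,0,0,0,0,0,0,0.001,0,0,0,0,0,0,0.001,0,0,0,0]
}}

```text
time_s: 22.05
eef_pos: [0.5203, 0.0684, 0.1451]
eef_rot: [0.0, 0.999, 0.047, 0.001]
wrist_force: [-1.2, 1.2, 8.3]
opening: 0.229
grasp_force: 60.3
```

Emit:
{"fn": "carry_out", "kwargs": {
  "steps": [0,0,-0.0007,0,0,0,0,0,0,-0.0007,0,0,0,0.27,0,0,-0.0007,0,0,0,0.35,0,0,-0.0007,0,0,0,0.5,0,0,-0.0007,0,0,0,0.75,0,0,-0.0007,0,0,0,0.75,0,0,-0.0007,0,0,0,0.75,0,0,-0.02,0,0,0,0.75,0,0,-0.05,0,0,0,0.75,0,0,-0.09,0,0,0,0.75,0,0,-0.13,0,0,0,0.75,0,0,-0.14,0,0,0,0.75]
}}

```text
time_s: 23.25
eef_pos: [0.5216, 0.0683, 0.2891]
eef_rot: [0.001, 0.999, 0.047, 0.004]
wrist_force: [0.1, 0.7, 0.7]
opening: 0.746
grasp_force: 0.0
```

Run:
```python
from h import *
go((.5185,.0683,.3))
im=ctrl.camera('wrist')[:,:,::-1];b=ctrl.camera('side')[150:290,250:390,::-1];cv2.imwrite('pics/w10.png',np.hstack([cv2.resize(im[60:380,100:460],(450,400)),cv2.resize(b,(350,350)) if 0 else cv2.resize(b,(350,400))]))
```

```text
pos [0.5216 0.0683 0.2891] yaw 5.38 shift [-0.003  -0.0002 -0.011 ] rotvec [ 0.0015 -0.0082 -0.    ] t 23.25 q6 1.38 F [0.09 0.66 0.67] g 0.0 op 0.746
```

View pics/w10.png

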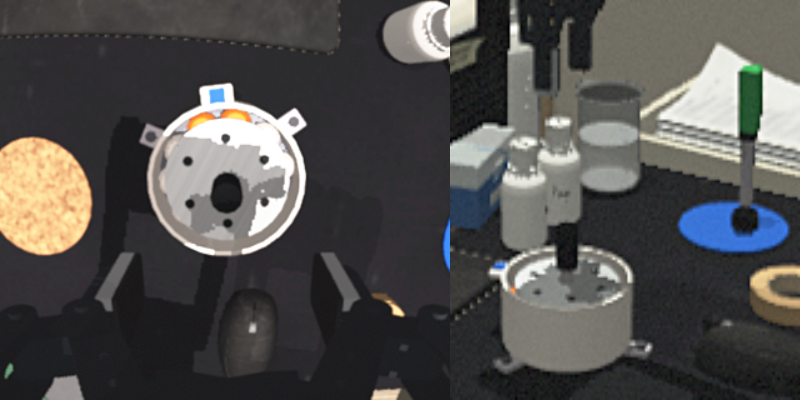

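The cover lies in the dish with its holes centred on (226,181) and the rim centred on about x 226.5. The stirrer stands upright on the mat and the bottles and beaker are undisturbed.

Run:
```python
from h import *
f=lambda u,v,z:onz("wrist",100+u/1.25,60+v/1.25,z)
print(f(226,181,.053)); print((f(147,178,.058)+f(306,178,.058))/2,(f(226,100,.058)+f(226,257,.058))/2)
H=[f(*p,.053)[:2] for p in((225,138),(264,159),(263,203),(227,223),(189,203),(188,160))];print([np.hypot(*(H[i]-H[i+3])).round(4) for i in range(3)])
print(ctrl.hand_in())
```

```text
[0.5167 0.0689 0.053 ]
[0.52045 0.0689  0.058  ] [0.51705 0.06895 0.058  ]
[np.float64(0.0677), np.float64(0.0677), np.float64(0.0673)]
the job is handed in; nothing more can be done
None
```

The job is handed in and all steps were carried out, though the hand-in returned no verdict: both orange beads were stirred away from the lip and back, the stirrer stands on the blue mat, and the cover was lowered onto the beads, level and about 2 mm from the dish's centre.

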